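# Set out a shell group for its catalogue photograph

## Task

Set out the group for its catalogue photograph on the black photo board: sit the violet sea urchin upright on the cork ring, and lay the whelk midway between the ring and the coral, its mouth side down, square to the board and with its pointed spire to the back (away from the robot). Lay the red scallop straight behind the whelk and the scale bar straight in front of it, the bar parallel to the board's front edge, each leaving about 25 mm clear of the whelk. Set the pieces down without dropping them, leave the ring and the coral where they lie on the board and the cream cockle where it lies in the tray, and let everything lie still on its own at the end.

Things in the scene. Friction and masses are not known exactly. Their poses are not given: they have to be found in the camera images.
- board: Fixed black photo board lying on the table, 270 mm deep (its x) by 290 mm wide (its y), 4 mm thick. Origin at the centre of its underside; x points to its back edge (the edge away from the robot), y to its left as the robot sees it, z up; it lies turned by up to 0.3 rad. The ring and the coral stand on its cross line (x = 0), 105 mm either side of its middle, in either order, so midway between them is the middle of the board.
- tray: Fixed white plastic sorting tray, 300 mm (x) by 270 mm (y), walls 28 mm high and 4 mm thick, floor 4 mm thick, with a thin rim lip outside. Origin at the centre of its underside. Urchin, whelk, scallop and cockle lie on its floor, one near each corner, about 110 mm apart, any one in any corner.
- ring: Loose cork ring lying on the board, 48 mm outside diameter, 36 mm hole, 14 mm high, 40 g. Origin at the centre of its underside. The rounded underside of the urchin settles into its hole. It stays where it is.
- coral: Loose off-white branching coral standing on the board, about 60 mm across and 50 mm high, 140 g. Origin at the centre of its underside. It stays where it is.
- urchin: Loose violet sea urchin test with pale knobs, round, 52 mm in diameter (widest 15 to 21 mm above its underside), 34 mm high, about 60 g. Origin at the centre of its underside, z up. Its underside tapers to a flat of 20 mm diameter; seated on the ring its origin is about 9 to 10 mm above the ring's underside.
- whelk: Loose tan spiral shell with brown bands, 64 mm long, 39 mm wide, up to 39 mm high, about 70 g, lying on its mouth. Origin below the middle of its length at the underside; x points along its axis to the pointed spire, z up. The thick body whorl is 39 mm wide from 24 mm before the origin to 6 mm past it (x -24 to +6 mm) and 5 to 31 mm above the underside: grip it there across its y.
- scallop: Loose red scallop, both valves closed, with lighter ribs, a round 54 mm disc with two small ears at its hinge (its -x side, 3 mm beyond the disc); its edge is upright from 5 to 14 mm above the underside, the dome 22 mm high, about 50 g. Origin at the centre of the disc's underside, z up. Best gripped across its y. It may lie at any yaw at the end.
- cockle: Loose cream ribbed cockle, a 42 mm disc, 22 mm high. Not part of the group: it stays in the tray. Origin at the centre of its underside.
- scale_bar: Loose photo scale bar, white with black squares, 100 mm long (its x), 16 mm wide (its y), 8 mm thick, about 35 g, lying flat on the table to the right of the board. Origin at the centre of its underside, z up.
Things that resemble listed ones, but are neither listed nor needed, are in the scene too. What is shaped like the whelk but green or yellow is not meant.

How it is judged:
By the outcome, as a careful person would: the job done as asked, in the order asked, and still so for the second after the job is handed in, with the robot touching nothing.
It also fails if it takes over 106 s, if anything falls off the work surface, if the arm or the gripper's body presses on something with over 40 N, if the wrist force passes 120 N, or if a joint passes its speed limit or range.

## Robot

A 6-joint arm with a two-finger parallel gripper is mounted at the origin on the work surface. World frame = base frame: x ahead of the robot, y to its left, z up, the work surface at z = 0. Lengths are in m, angles in rad, forces in N, time in s.
With the tool pointing down it reaches from about 0.35 to 0.85 m from the base axis. Payload 8.1 kg.
Tool frame: the origin (TCP) lies on the mounting face of the last link; the fingertips stand 186 mm ahead of it and the grasp point (between the pads) lies 167 mm ahead of it; z points along the fingers, y is the line along which they close (so a half turn about z gives the same grasp; the last joint's range is limited). The gripper opens to 93 mm and grips with 3 to 60 N. Pads are 15 mm wide; open, the fingers measure 128 mm over their backs; the gripper's body (75 mm by 188 mm) begins 65 mm behind the grasp point.
Start: joints at [-1.411, 0.13, 1.488, -0, 1.523, -0.085], TCP at [0.145, -0.582, 0.405] pointing down, gripper open.
Joint ranges: [-2.96, 2.96], [-0.89, 2.26], [0.02, 2.5], [-1.34, 4.48], [0, 2.73], [-2.66, 2.66]. Speed limits (rad/s): [2.39, 2.39, 2.79, 3.14, 3.14, 3.14].

## Interface

Orientations are given as a rotation vector (axis times angle).
In Python, from plant import * gives the robot as it stands. The module is installed in compiled form; this text tells all that it offers.
- The arm moves only by the tool arm_command, never from a script. Its argument "increments" is a list of rows, each a list of 6 numbers: the shift along the tool's x, y, z in units of 0.2 m (1.0 is 0.2 m), then the turn, a rotation vector about the tool's x, y, z in units of pi rad (1.0 is pi rad). A call has exactly 5 rows; each row is the pose to reach, as a shift and turn from the pose commanded when the call began, along the tool's axes at that moment, turning the shorter way round; what a row does not reach only later rows make up. A row lasts 1/8 s, in which the tool goes at most 62.5 mm and 10.7 degrees, less where a joint would pass 70% of its speed; a pose out of reach is approached as far as the arm can. A call with a number of a shift or a turn outside -1 to 1 is refused whole. A call with a gripper value outside its range is refused whole. "fingers" is the closure, from -1 (fully open) to 1 (shut), set as the call begins (left out, the last holds). The fingers move at their own pace and stop on an object; "force" is the grip in N (left out, the last holds). Time passes only in rows, so rows that repeat a pose let the fingers close, or fill a call up. It gives the time, the measured TCP pose, the force, the opening and the grip force at its end, in the units of the state.
- read_state(): the state, without advancing time (a new reading comes with each control period).
- read_camera(name): name is "side" or "top"; returns a dict with "image" (480x640x3 uint8, red, green, blue), "fx", "fy", "cx", "cy" (pixels), "k1" (the pictures are not rectified: a ray, as slopes to the right and down, at radius r is drawn at 1 + k1 r^2 times it, then the intrinsics apply), "T" (4x4, takes a point from camera to world coordinates). Camera axes: x right, y down, z forward; pixel columns grow to the right and rows downward; lengths in m; the calibration is good to about 2 mm. A picture is of the moment at which its call begins. There is no depth.
- close_job(): hands the job in; it is judged then, once.
The state is a dict: "t": time; "q": joint angles; "dq": joint speeds; "joint_torque": joint torques, N m; "tool_pos": TCP position; "orientation": TCP orientation; "force": force on the tool from outside, world axes, zero at the start; "wrist_torque": the same for the moment, N m; "opening": finger opening in m; "gripper_force": force on a finger pad.
Only numpy, scipy, OpenCV 4.12 (cv2) and the standard library are available. Lean on these libraries where they do the work, as an engineer would, in place of code of your own. Each camera call takes 0.05 s, during which the arm holds its last target. There are 200 camera calls.

## Working session

There is one attempt and no reset: what is moved stays moved. The work goes in short steps, Python scripts to look and compute and a tool call to move; the robot and the scene stay as the last step left them, time stands still between calls to the robot, and variables do not carry over. Pictures are saved under pics/ and viewed, at most 14 in all, crops included, and the job is handed in when it is done.

Besides the shell and the picture viewer there is one more tool, called as name(argument=value, ...), one argument or row to a line, values as JSON. arm_command: Moves the arm, as the interface text tells. Shifts and turns lie within -1 to 1; 1 stands for 0.2 m of shift or pi rad of turn. Its arguments: {"type":"object","properties":{"increments":{"type":"array","items":{"type":"array","items":{"type":"number","minimum":-1,"maximum":1}}},"fingers":{"type":"number"},"force":{"type":"number"}},"required":["increments"]}

```bash
mkdir -p pics
cat > h.py <<'E'
import numpy as np, cv2, pickle
def pix2plane(c,uv,z):
    uv=np.atleast_2d(np.array(uv,float)); d=(uv-[c['cx'],c['cy']])/[c['fx'],c['fy']]
    r=d.copy()
    for _ in range(20): r=d/(1+c['k1']*(r**2).sum(1,keepdims=True))
    R=c['T'][:3,:3];o=c['T'][:3,3]
    w=np.c_[r,np.ones(len(r))]@R.T
    return (o+w*((z-o[2])/w[:,2])[:,None])[:,:2]
E
python3 - <<'E'
from plant import *
from h import *
for n in('top','side'):
    c=read_camera(n); pickle.dump(c,open(n+'.pkl','wb')); cv2.imwrite(f'pics/{n}0.png',c['image'][:,:,::-1]); print(n,c['fx'],c['k1'],c['T'].round(3).tolist())
s=read_state(); print(s)
E
```

```text
top 521.5504788799852 -0.06030313802517184 [[0.006, -0.975, 0.221, 0.179], [-1.0, -0.006, 0.002, 0.073], [-0.001, -0.221, -0.975, 1.324], [0.0, 0.0, 0.0, 1.0]]
side 551.0688222605651 -0.0046906043643170124 [[0.971, -0.13, 0.2, 0.21], [-0.238, -0.592, 0.77, -0.909], [0.018, -0.795, -0.606, 0.816], [0.0, 0.0, 0.0, 1.0]]
{'t': 0.1, 'q': array([-1.41139218e+00,  1.31066328e-01,  1.48915842e+00,  1.00914138e-05,
        1.52299072e+00, -8.54588087e-02]), 'dq': array([-6.48286848e-04, -2.00437353e-03, -3.28359327e-03,  4.24544154e-05,
       -2.07479197e-03,  2.59946066e-04]), 'joint_torque': array([-3.43321062e-04, -5.61344147e+01, -4.93092227e+01,  7.68477051e-02,
        2.92020023e-02, -4.92926779e-05]), 'tool_pos': array([ 0.14541111, -0.58190449,  0.4038102 ]), 'orientation': array([-3.11646680e+00, -3.83470797e-01,  7.83636674e-05]), 'force': array([ 0.14888638, -0.85978005,  0.1310269 ]), 'wrist_torque': array([0.00788962, 0.01162685, 0.02103323]), 'gripper_force': 0.0, 'opening': 0.09313712445754263}
```

View pics/top0.png

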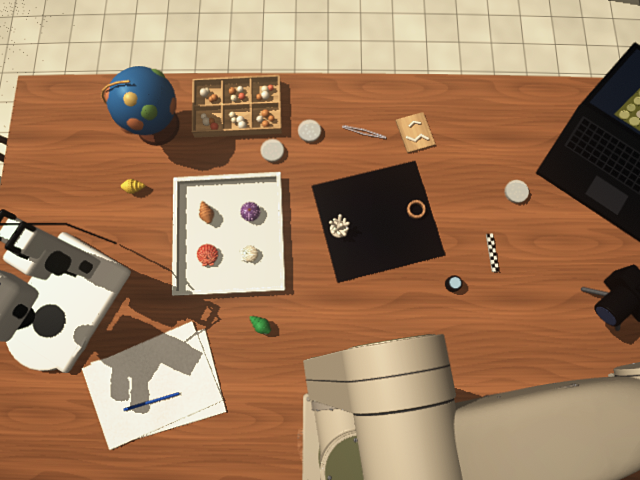

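View pics/side0.png

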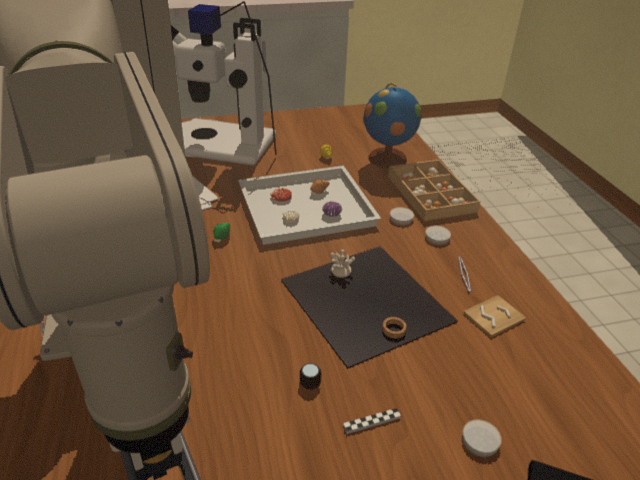

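The top view shows the tray with whelk (206,212), urchin (250,212), scallop (207,255) and cockle (250,254). The board is near (378,222), with the coral at (340,226), the ring at (416,209) and the bar at (492,252). The side view shows the same layout, unobstructed.

```bash
cat >> h.py <<'E'
def blobs(c,lo,hi,roi,amin=20):
    hsv=cv2.cvtColor(c['image'],cv2.COLOR_RGB2HSV); m=cv2.inRange(hsv,np.array(lo),np.array(hi))
    k=np.zeros_like(m); x0,y0,x1,y1=roi; k[y0:y1,x0:x1]=255; m&=k
    n,l,s,ce=cv2.connectedComponentsWithStats(m)
    return m,l,[(i,s[i],ce[i]) for i in range(1,n) if s[i][4]>=amin]
def pts(l,i): 
    y,x=np.nonzero(l==i); return np.c_[x,y].astype(float)
def quad(c,m,z):
    cs,_=cv2.findContours(m,cv2.RETR_EXTERNAL,cv2.CHAIN_APPROX_NONE); p=max(cs,key=cv2.contourArea)[:,0]
    w=pix2plane(c,p,z); return cv2.minAreaRect((w*1000).astype(np.float32)), w
E
python3 - <<'E'
from h import *
rois={'top':dict(board=(300,150,455,292),tray=(180,180,280,288),bar=(480,225,505,280)),
 'side':dict(board=(275,240,460,362),tray=(255,180,360,232),bar=(335,400,410,440))}
for n in('top','side'):
    c=pickle.load(open(n+'.pkl','rb')); r=rois[n]
    m,l,b=blobs(c,(0,0,0),(180,255,45),r['board'],500)
    m=cv2.morphologyEx(m,cv2.MORPH_CLOSE,np.ones((3,3))); print(n,'board',quad(c,m,.004)[0])
    # bar: not-wood low saturation
    m,l,b=blobs(c,(0,0,0),(180,70,255),r['bar'],3); m=cv2.morphologyEx(m,cv2.MORPH_CLOSE,np.ones((7,7))); print('bar',quad(c,m,.008)[0])
    for nm,lo,hi,z in(('urchin',(125,60,20),(165,255,255),.022),('red',(0,130,60),(8,255,255),.014),('tan',(9,90,60),(22,255,255),.02)):
        m,l,b=blobs(c,lo,hi,(180,165,360,290) if n=='top' else (245,170,375,240),15)
        for i,s,ce in b: print(nm,s.tolist(),ce.round(1),(pix2plane(c,ce,z)*1000).round(1))
    m,l,b=blobs(c,(5,80,40),(20,255,255),(402,195,432,222) if n=='top' else (375,310,415,345),15)
    for i,s,ce in b:
        p=pts(l,i); print('ring',s.tolist(),quad(c,(l==i).astype(np.uint8),.014)[0])
    x=c['image']
    a=x[195:275,185:275] if n=='top' else x[170:240,245:375]
    b=x[150:290,300:460] if n=='top' else x[240:365,275:460]
    A=cv2.resize(a,(400,360),interpolation=cv2.INTER_CUBIC);B=cv2.resize(b,(400,360),interpolation=cv2.INTER_CUBIC)
    cv2.imwrite(f'pics/c_{n}.png',np.hstack([A,B])[:,:,::-1])
pa=[cv2.imread(f'pics/c_{n}.png')[:,:400] for n in('top','side')]; cv2.imwrite('pics/c1.png',np.hstack(pa))
E
```

```text
top board ((546.7723388671875, -82.80390930175781), (267.6317443847656, 286.85443115234375), 14.776156425476074)
bar ((459.9250793457031, -378.9389343261719), (98.31829071044922, 18.321483612060547), 5.501387119293213)
urchin [241, 203, 18, 18, 226] [249.6 211.3] [[562.4 251. ]]
red [197, 244, 21, 22, 323] [207.  254.3] [[449.2 358. ]]
tan [180, 165, 180, 125, 6938] [297.7 220.2] [[539.7 125.6]]
tan [199, 201, 15, 23, 226] [205.7 212.5] [[559.1 366.2]]
ring [426, 195, 6, 19, 64] ((588.2950439453125, -217.3031005859375), (13.261152267456055, 49.52998733520508), 87.47270965576172)
ring [406, 199, 20, 20, 212] ((575.280517578125, -182.5102996826172), (50.00608444213867, 52.520320892333984), 87.63756561279297)
side board ((511.7065124511719, -15.426998138427734), (44.06794738769531, 52.34646987915039), 67.6502456665039)
bar ((462.469970703125, -382.2090759277344), (101.90570068359375, 21.532386779785156), 5.268904685974121)
urchin [325, 202, 15, 10, 73] [331.5 206.2] [[568.  259.6]]
red [271, 189, 20, 12, 158] [281.7 195. ] [[453.1 354.3]]
tan [245, 170, 62, 9, 285] [266.1 172.4] [[431.5 474.6]]
tan [347, 170, 28, 39, 552] [365.1 182.6] [[694.4 360.2]]
tan [311, 179, 18, 15, 197] [319.  185.5] [[562.7 372. ]]
tan [271, 187, 11, 8, 35] [276.4 190.5] [[441.6 371. ]]
tan [245, 201, 16, 39, 315] [249.8 226.3] [[344.4 217.3]]
tan [297, 227, 78, 13, 546] [347.7 235. ] [[573.1 129.7]]
ring [382, 316, 25, 23, 390] ((576.3953247070312, -185.61180114746094), (63.35611343383789, 48.84762954711914), 70.34672546386719)
ring [402, 339, 13, 6, 37] ((590.2173461914062, -235.13589477539062), (29.04655647277832, 10.792510986328125), 14.377010345458984)
```

View pics/c1.png

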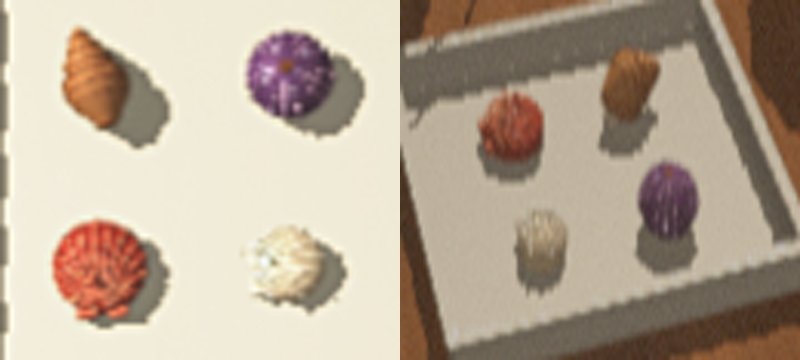

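The crop shows the whelk with its spire up and slightly left (tip about (203,203) in the full top image, which is +x). The scallop's hinge is toward the robot, and the urchin is upright. The board's yaw is about 14.8°. The ring is on the right of the board and the coral on the left.

```bash
cat >> h.py <<'E'
from scipy.spatial.transform import Rotation as Ro
YB=0.258
def go(s,x,y,z,yaw):
    R=Ro.from_rotvec(s['orientation']); c,k=np.cos(yaw),np.sin(yaw)
    Rt=Ro.from_matrix([[c,k,0],[k,-c,0],[0,0,-1]])
    d=R.inv().apply(np.array([x,y,z])-s['tool_pos'])/0.2; t=(R.inv()*Rt).as_rotvec()/np.pi
    return d.round(3).tolist(),t.round(3).tolist()
E
python3 - <<'E'
from h import *
from plant import read_state
for n in('top','side'):
    c=pickle.load(open(n+'.pkl','rb'))
    roi=(188,190,275,275) if n=='top' else (258,180,350,225)
    for nm,lo,hi,z in(('urchin',(120,45,15),(170,255,255),.022),('scal',(0,110,40),(9,255,255),.014),('whelk',(9,90,40),(22,255,255),.02)):
        m,l,b=blobs(c,lo,hi,roi if nm!='whelk' else ((195,195,222,230) if n=='top' else (308,176,332,198)),15)
        m=cv2.morphologyEx(m,cv2.MORPH_CLOSE,np.ones((3,3)))
        q,w=quad(c,m,z); M=cv2.moments(m,True); 
        p=pix2plane(c,np.argwhere(m)[:,::-1],z)*1000; e,v=np.linalg.eigh(np.cov(p.T)); a=v[:,1]*np.sign(v[0,1])
        pr=(p-p.mean(0))@v; 
        print(n,nm,len(p),'mean',p.mean(0).round(1),'rect',np.round(q[0],1),np.round(q[1],1),round(q[2],1),'pca',np.degrees(np.arctan2(a[1],a[0])).round(1),np.sqrt(e).round(1))
    if n=='side':
        x=c['image']; g=x.max(2); m=((g<60).astype(np.uint8)*255); k=np.zeros_like(m);k[240:362,275:460]=255;m&=k
        m=cv2.morphologyEx(m,cv2.MORPH_CLOSE,np.ones((5,5))); print(quad(c,m,.004)[0])
s=read_state()
for t in((.564,.254,.36,YB),): print(go(s,*t))
E
```

```text
top urchin 261 mean [562.4 251. ] rect [562.7 250.8] [49.6 46.3] 45.3 pca 39.9 [12.2 12.8]
top scal 354 mean [450.2 357. ] rect [448.8 358.2] [55.2 52.3] 0.4 pca -36.4 [14.2 19.9]
top whelk 228 mean [559.1 366.4] rect [559.4 368.1] [57.1 34.9] 45.6 pca 23.8 [ 8.8 15. ]
side urchin 180 mean [566.  249.5] rect [565.1 249.9] [62.6 44.6] 73.8 pca 72.7 [11.6 15.8]
side scal 198 mean [453.3 356.7] rect [451.  360.6] [62.2 52.1] 77.9 pca -63.5 [16.5 17.1]
side whelk 198 mean [562.8 372. ] rect [562.9 370. ] [78.  44.3] 64.6 pca 63.4 [11.6 21. ]
((549.5203247070312, -87.49722290039062), (266.66033935546875, 287.99957275390625), 15.194942474365234)
([3.044, -3.547, 0.225], [-0.001, -0.0, -0.004])
```

arm_command(
  increments=[
    [0.76,-0.89,0.0,0,0,0],
    [0.76,-0.89,0.0,0,0,0],
    [0.76,-0.89,0.0,0,0,0],
    [0.76,-0.89,0.0,0,0,0],
    [0.76,-0.89,0.0,0,0,0],
  ],
  fingers=-0.5,
  force=15,
)

```text
t: 0.72
tool_pos: [0.2509, -0.3703, 0.4045]
orientation: [-3.117, -0.389, -0.001]
force: [0.8, -0.1, -0.5]
opening: 0.0696
gripper_force: 0.0
```

arm_command(
  increments=[
    [0.76,-0.89,0.0,0,0,0],
    [0.76,-0.89,0.0,0,0,0],
    [0.76,-0.89,0.0,0,0,0],
    [0.76,-0.89,0.0,0,0,0],
    [0.76,-0.89,0.0,0,0,0],
  ],
)

```text
t: 1.35
tool_pos: [0.355, -0.1613, 0.4047]
orientation: [-3.117, -0.391, -0.0]
force: [-0.4, -0.8, -0.8]
opening: 0.0698
gripper_force: 0.0
```

arm_command(
  increments=[
    [0.76,-0.89,0.0,0,0,0],
    [0.76,-0.89,0.0,0,0,0],
    [0.76,-0.89,0.0,0,0,0],
    [0.76,-0.89,0.0,0,0,0],
    [0.76,-0.89,0.0,0,0,0],
  ],
)

```text
t: 1.98
tool_pos: [0.4596, 0.0473, 0.4041]
orientation: [-3.117, -0.388, 0.002]
force: [-0.9, 0.1, -0.4]
opening: 0.0695
gripper_force: 0.0
```

arm_command(
  increments=[
    [0.76,-0.88,0.2,0,0,0],
    [0.76,-0.88,0.2,0,0,0],
    [0.76,-0.88,0.2,0,0,0],
    [0.76,-0.88,0.2,0,0,0],
    [0.76,-0.88,0.2,0,0,0],
  ],
)

```text
t: 2.6
tool_pos: [0.5645, 0.254, 0.3619]
orientation: [3.117, 0.385, -0.006]
force: [0.4, -0.2, 0.8]
opening: 0.0703
gripper_force: 0.0
```

Run:
```python
from h import *
from plant import read_state
s=read_state(); print(s['t'],s['tool_pos'],s['opening'],go(s,.564,.2505,.192,YB+.003))
```

```text
2.6 [0.5645068  0.2540034  0.36187611] 0.07027480067799444 ([-0.003, 0.016, 0.849], [0.0, 0.001, -0.005])
```

arm_command(
  increments=[
    [0,0.016,0.3,0,0,0],
    [0,0.016,0.6,0,0,0],
    [0,0.016,0.75,0,0,0],
    [0,0.016,0.84,0,0,0],
    [0,0.016,0.84,0,0,0],
  ],
)

```text
t: 3.22
tool_pos: [0.5641, 0.2493, 0.1961]
orientation: [3.118, 0.381, -0.003]
force: [-0.2, -0.3, 0.5]
opening: 0.0693
gripper_force: 0.0
```

arm_command(
  increments=[
    [0,0,0,0,0,0],
    [0,0,0,0,0,0],
    [0,0,0,0,0,0],
    [0,0,0,0,0,0],
    [0,0,0,0,0,0],
  ],
  fingers=1,
)

```text
t: 3.85
tool_pos: [0.5649, 0.2513, 0.1986]
orientation: [-3.118, -0.384, -0.005]
force: [-0.2, -1.5, 7.0]
opening: 0.0506
gripper_force: 15.0
```

arm_command(
  increments=[
    [0,0,0,0,0,0],
    [0,0,-0.2,0,0,0],
    [0,0,-0.4,0,0,0],
    [0,0,-0.7,0,0,0],
    [0,0,-0.7,0,0,0],
  ],
)

```text
t: 4.47
tool_pos: [0.5658, 0.2518, 0.3441]
orientation: [-3.115, -0.384, -0.018]
force: [0.5, 0.7, -1.3]
opening: 0.0509
gripper_force: 15.0
```

Run:
```python
from h import *
from plant import read_state
s=read_state(); print(s['t'],s['tool_pos'],s['opening'],go(s,.5755,-.185,.27,YB+.003))
```

```text
4.475 [0.56578777 0.25183437 0.34414868] 0.05085687744598967 ([-0.487, 2.131, 0.363], [-0.0, -0.004, -0.005])
```

arm_command(
  increments=[
    [-0.24,1.0,0,0,0,0],
    [-0.24,1.0,0,0,0,0],
    [-0.24,1.0,0,0,0,0],
    [-0.24,1.0,0,0,0,0],
    [-0.24,1.0,0,0,0,0],
  ],
)

```text
t: 5.1
tool_pos: [0.5658, 0.0446, 0.3362]
orientation: [-3.118, -0.38, 0.001]
force: [-0.0, 0.4, 0.2]
opening: 0.0512
gripper_force: 15.0
```

arm_command(
  increments=[
    [-0.24,0.9,0.15,0,0,0],
    [-0.24,0.9,0.15,0,0,0],
    [-0.24,0.9,0.15,0,0,0],
    [-0.24,0.9,0.15,0,0,0],
    [-0.24,0.9,0.15,0,0,0],
  ],
)

```text
t: 5.72
tool_pos: [0.5634, -0.1394, 0.3063]
orientation: [-3.117, -0.385, 0.001]
force: [0.1, 0.5, 0.2]
opening: 0.0508
gripper_force: 15.0
```

arm_command(
  increments=[
    [0,0.23,0.2,0,0,0],
    [0,0.23,0.2,0,0,0],
    [0,0.23,0.2,0,0,0],
    [0,0.23,0.2,0,0,0],
    [0,0.23,0.2,0,0,0],
  ],
)

```text
t: 6.35
tool_pos: [0.5746, -0.1847, 0.2682]
orientation: [3.117, 0.385, 0.003]
force: [-1.0, -0.0, -0.4]
opening: 0.0504
gripper_force: 15.0
```

Run:
```python
from h import *
from plant import *
s=read_state(); print(s['t'],s['tool_pos'],s['opening'],go(s,.5755,-.185,.27,YB+.003))
A=[]
for n in('top','side'):
    c=read_camera(n); pickle.dump(c,open(n+'1.pkl','wb')); x=c['image']
    a=x[165:255,360:460] if n=='top' else x[250:350,340:450]
    A.append(cv2.resize(a,(400,380),interpolation=cv2.INTER_CUBIC))
cv2.imwrite('pics/u1.png',np.hstack(A)[:,:,::-1])
print(read_state()['tool_pos'])
```

```text
6.35 [ 0.57463422 -0.18465521  0.26820886] 0.05039888142239335 ([0.004, 0.003, -0.009], [0.0, -0.001, -0.005])
[ 0.5744214  -0.18509062  0.26776175]
```

View pics/u1.png

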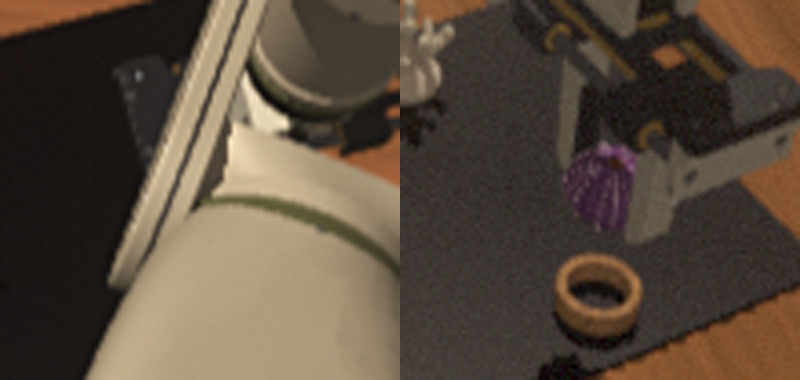

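The side crop shows the urchin held between the fingers at about (400,299) px, roughly upright and above the ring (ring at (395,328)). The arm hides it in the top view. I'll measure its centre through the side camera.

Run:
```python
from h import *
c=pickle.load(open('side1.pkl','rb'))
m,l,b=blobs(c,(120,40,15),(172,255,255),(375,275,415,325),15)
i=max(b,key=lambda t:t[1][4]); print(i)
p=pts(l,i[0]); hull=cv2.convexHull(p.astype(np.float32))[:,0]
# left part of the outline -> circle fit
L=hull[hull[:,0]<p[:,0].mean()+1]; 
A=np.c_[2*L,np.ones(len(L))]; s=np.linalg.lstsq(A,(L**2).sum(1),rcond=None)[0]; print('fit',s[:2],np.sqrt(s[2]+s[0]**2+s[1]**2))
f=c['fx']; 
for ce in(s[:2],): print((pix2plane(c,ce,.093)*1000).round(1))
for dx in range(0,24,3):
    r=p[p[:,1]==i[1][1]+dx,0]; print(i[1][1]+dx,r.min() if len(r) else None,r.max() if len(r) else None)
apex=blobs(c,(0,60,20),(25,255,200),(395,285,410,300),2)[2]; print(apex)
u0=pickle.load(open('side.pkl','rb'));m,l,b=blobs(u0,(120,40,15),(172,255,255),(320,195,345,222),15);print('tray',b)
```

```text
(19, array([385, 286,  21,  26, 342], dtype=int32), array([395.06725146, 298.40350877]))
fit [395.99395691 298.18851361] 10.97530219576064
[[ 571.1 -185.4]]
286 402.0 402.0
289 391.0 403.0
292 388.0 404.0
295 386.0 404.0
298 385.0 403.0
301 386.0 402.0
304 387.0 401.0
307 390.0 401.0
[(1, array([400, 285,   2,   2,   2], dtype=int32), array([400.5, 285.5])), (2, array([402, 285,   8,  15,  63], dtype=int32), array([406.58730159, 291.17460317])), (4, array([397, 292,   4,   2,   7], dtype=int32), array([398.71428571, 292.42857143]))]
tray [(1, array([323, 202,  19,  14, 180], dtype=int32), array([331.92777778, 208.30555556]))]
```

arm_command(
  increments=[
    [0.004,0.005,0.1,0,0,0],
    [0.004,0.005,0.2,0,0,0],
    [0.004,0.005,0.26,0,0,0],
    [0.004,0.005,0.275,0,0,0],
    [0.004,0.005,0.275,0,0,0],
  ],
)

```text
t: 7.08
tool_pos: [0.5751, -0.1864, 0.2115]
orientation: [-3.118, -0.383, 0.001]
force: [-0.2, 0.1, -1.3]
opening: 0.0507
gripper_force: 15.0
```

arm_command(
  increments=[
    [0,0,0.005,0,0,0],
    [0,0,0.01,0,0,0],
    [0,0,0.015,0,0,0],
    [0,0,0.015,0,0,0],
    [0,0,0.015,0,0,0],
  ],
)

```text
t: 7.7
tool_pos: [0.5754, -0.1865, 0.2093]
orientation: [3.118, 0.384, 0.002]
force: [0.8, 0.9, 3.9]
opening: 0.0503
gripper_force: 15.0
```

Run:
```python
from h import *
from plant import *
s=read_state(); print(s['t'],s['tool_pos'],s['force'],s['wrist_torque'])
x=read_camera('side')['image'][270:350,350:450]
cv2.imwrite('pics/u2.png',cv2.resize(x,(600,480),interpolation=cv2.INTER_CUBIC)[:,:,::-1])
```

```text
7.7 [ 0.57544776 -0.18646545  0.20932765] [0.77726942 0.91672656 3.92055065] [-0.03117401 -0.13782865 -0.03318826]
```

View pics/u2.png

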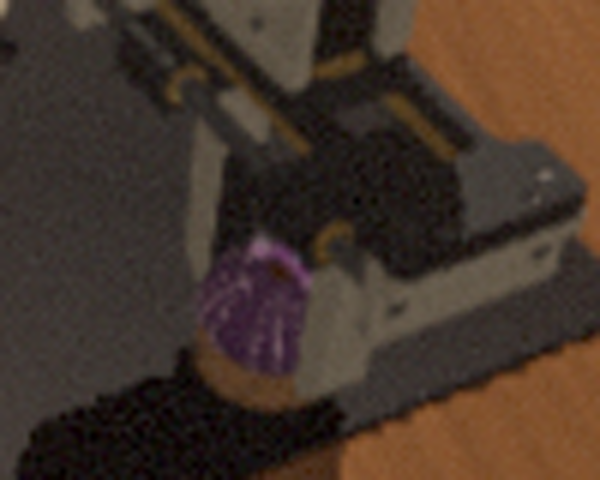

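The urchin is on the ring at crop (255,310), centred over it, with about 5 N of contact. I'll release it now.

arm_command(
  increments=[
    [0,0,0.004,0,0,0],
    [0,0,0.004,0,0,0],
    [0,0,0.004,0,0,0],
    [0,0,0.004,0,0,0],
    [0,0,0.004,0,0,0],
  ],
  force=4,
)

```text
t: 8.38
tool_pos: [0.5751, -0.1863, 0.2079]
orientation: [-3.118, -0.384, 0.0]
force: [2.0, 1.2, 2.5]
opening: 0.0513
gripper_force: 4.0
```

arm_command(
  increments=[
    [0,0,0,0,0,0],
    [0,0,0,0,0,0],
    [0,0,0,0,0,0],
    [0,0,0,0,0,0],
    [0,0,0,0,0,0],
  ],
  fingers=-0.5,
)

```text
t: 9.0
tool_pos: [0.5751, -0.1864, 0.2079]
orientation: [-3.118, -0.384, 0.0]
force: [-0.8, -0.6, 0.9]
opening: 0.0697
gripper_force: 0.0
```

arm_command(
  increments=[
    [0,0,-0.1,0,0,0],
    [0,0,-0.3,0,0,0],
    [0,0,-0.6,0,0,0],
    [0,0,-0.7,0,0,0],
    [0,0,-0.7,0,0,0],
  ],
)

```text
t: 9.62
tool_pos: [0.5758, -0.1866, 0.3511]
orientation: [3.115, 0.383, 0.007]
force: [0.1, -0.3, -0.8]
opening: 0.0698
gripper_force: 0.0
```

Run:
```python
from h import *
from plant import *
s=read_state(); print(s['t'],s['tool_pos'],s['opening'],go(s,.557,.366,.34,.37))
```

```text
9.625 [ 0.57578968 -0.18662349  0.35111252] 0.06980080712679533 ([0.578, -2.704, 0.049], [0.001, -0.001, -0.04])
```

arm_command(
  increments=[
    [0.19,-0.9,0,0,0,0],
    [0.19,-0.9,0,0,0,0],
    [0.19,-0.9,0,0,0,0],
    [0.19,-0.9,0,0,0,0],
    [0.19,-0.9,0,0,0,0],
  ],
)

```text
t: 10.25
tool_pos: [0.5679, -0.0026, 0.3462]
orientation: [-3.118, -0.385, 0.004]
force: [0.5, 0.3, -0.0]
opening: 0.0696
gripper_force: 0.0
```

arm_command(
  increments=[
    [0.19,-0.9,0,0,0,0],
    [0.19,-0.9,0,0,0,0],
    [0.19,-0.9,0,0,0,0],
    [0.19,-0.9,0,0,0,0],
    [0.19,-0.9,0,0,0,0],
  ],
)

```text
t: 10.88
tool_pos: [0.562, 0.1798, 0.3471]
orientation: [3.117, 0.382, -0.002]
force: [0.2, -0.2, 0.6]
opening: 0.0697
gripper_force: 0.0
```

arm_command(
  increments=[
    [0.19,-0.9,0.1,0,0,-0.043],
    [0.19,-0.9,0.1,0,0,-0.043],
    [0.19,-0.9,0.1,0,0,-0.043],
    [0.19,-0.9,0.1,0,0,-0.043],
    [0.19,-0.9,0.1,0,0,-0.043],
  ],
)

```text
t: 11.5
tool_pos: [0.5558, 0.3632, 0.3274]
orientation: [3.085, 0.59, -0.001]
force: [-0.6, 0.5, -0.6]
opening: 0.0695
gripper_force: 0.0
```

Run:
```python
from h import *
from plant import *
A=[]
c=read_camera('side');pickle.dump(c,open('side2.pkl','wb'));x=c['image'];A.append(cv2.resize(x[270:350,350:450],(400,320),interpolation=cv2.INTER_CUBIC))
d=read_camera('top');pickle.dump(d,open('top2.pkl','wb'));A.append(cv2.resize(d['image'][170:250,370:470],(400,320),interpolation=cv2.INTER_CUBIC))
cv2.imwrite('pics/u3.png',np.hstack(A)[:,:,::-1])
s=read_state(); print(s['t'],s['tool_pos'],s['opening'],go(s,.557,.367,.196,.385))
```

```text
11.6 [0.55592413 0.36284259 0.32808805] 0.06984074282158356 ([0.013, -0.018, 0.66], [0.0, -0.0, -0.003])
```

View pics/u3.png

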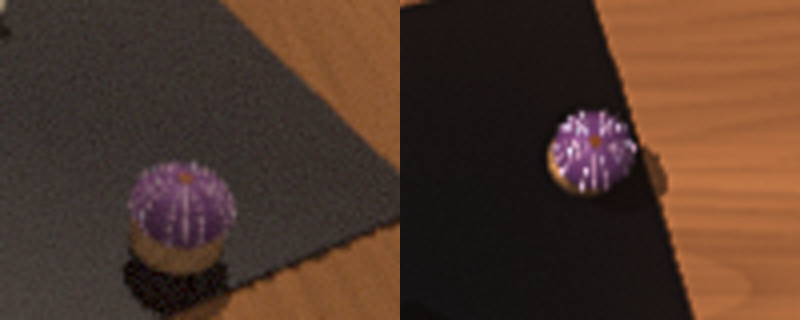

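The urchin sits upright and centred on the ring, with the apex at the middle in both crops. Next is the whelk.

arm_command(
  increments=[
    [0.013,-0.018,0.2,0,0,0],
    [0.013,-0.018,0.45,0,0,0],
    [0.013,-0.018,0.6,0,0,0],
    [0.013,-0.018,0.66,0,0,0],
    [0.013,-0.018,0.66,0,0,0],
  ],
  force=15,
)

```text
t: 12.22
tool_pos: [0.5564, 0.3684, 0.196]
orientation: [3.085, 0.591, -0.001]
force: [-0.0, 0.5, 0.5]
opening: 0.07
gripper_force: 0.0
```

arm_command(
  increments=[
    [0,0,0,0,0,0],
    [0,0,0,0,0,0],
    [0,0,0,0,0,0],
    [0,0,0,0,0,0],
    [0,0,0,0,0,0],
  ],
  fingers=1,
)

```text
t: 12.85
tool_pos: [0.5562, 0.3696, 0.1967]
orientation: [-3.085, -0.593, -0.002]
force: [-1.3, -1.7, 4.7]
opening: 0.0388
gripper_force: 15.0
```

arm_command(
  increments=[
    [0,0,0,0,0,0],
    [0,0,-0.15,0,0,0],
    [0,0,-0.35,0,0,0],
    [0,0,-0.55,0,0,0],
    [0,0,-0.55,0,0,0],
  ],
)

```text
t: 13.48
tool_pos: [0.5571, 0.3703, 0.3104]
orientation: [-3.083, -0.593, -0.011]
force: [0.2, 0.1, -0.8]
opening: 0.0386
gripper_force: 15.0
```

Run:
```python
from h import *
from plant import *
s=read_state(); print(s['t'],s['tool_pos'],s['opening'],go(s,.548-.009*.966,-.085-.009*.26,.29,.26))
```

```text
13.475 [0.55711249 0.37027061 0.31043545] 0.03857841896719348 ([-0.932, 2.092, 0.093], [-0.0, -0.002, 0.038])
```

arm_command(
  increments=[
    [-0.3,0.7,0,0,0,0],
    [-0.3,0.7,0,0,0,0],
    [-0.3,0.7,0,0,0,0],
    [-0.3,0.7,0,0,0,0],
    [-0.3,0.7,0,0,0,0],
  ],
)

```text
t: 14.1
tool_pos: [0.5518, 0.2177, 0.3049]
orientation: [-3.085, -0.593, 0.002]
force: [0.5, 0.9, -0.3]
opening: 0.039
gripper_force: 15.0
```

arm_command(
  increments=[
    [-0.31,0.7,0,0,0,0],
    [-0.31,0.7,0,0,0,0],
    [-0.31,0.7,0,0,0,0],
    [-0.31,0.7,0,0,0,0],
    [-0.31,0.7,0,0,0,0],
  ],
)

```text
t: 14.72
tool_pos: [0.5466, 0.0656, 0.3057]
orientation: [-3.084, -0.595, 0.0]
force: [0.3, 0.2, -1.2]
opening: 0.0388
gripper_force: 15.0
```

arm_command(
  increments=[
    [-0.31,0.69,0.1,0,0,0.038],
    [-0.31,0.69,0.1,0,0,0.038],
    [-0.31,0.69,0.1,0,0,0.038],
    [-0.31,0.69,0.1,0,0,0.038],
    [-0.31,0.69,0.1,0,0,0.038],
  ],
)

```text
t: 15.35
tool_pos: [0.5405, -0.0853, 0.2859]
orientation: [-3.114, -0.41, -0.0]
force: [0.6, 0.4, -1.3]
opening: 0.039
gripper_force: 15.0
```

Run:
```python
from h import *
from plant import *
A=[]
c=read_camera('side');pickle.dump(c,open('side3.pkl','wb'));x=c['image'];A.append(cv2.resize(x[220:320,310:430],(400,333),interpolation=cv2.INTER_CUBIC))
d=read_camera('top');pickle.dump(d,open('top3.pkl','wb'));A.append(cv2.resize(d['image'][160:260,310:430],(400,333),interpolation=cv2.INTER_CUBIC))
cv2.imwrite('pics/w1.png',np.hstack(A)[:,:,::-1])
s=read_state(); print(s['t'],s['tool_pos'],go(s,.548-.009*.966,-.085-.009*.26,.29,.26))
```

```text
15.45 [ 0.54044923 -0.0852376   0.28608983] ([-0.008, 0.009, -0.02], [-0.0, -0.0, 0.001])
```

View pics/w1.png

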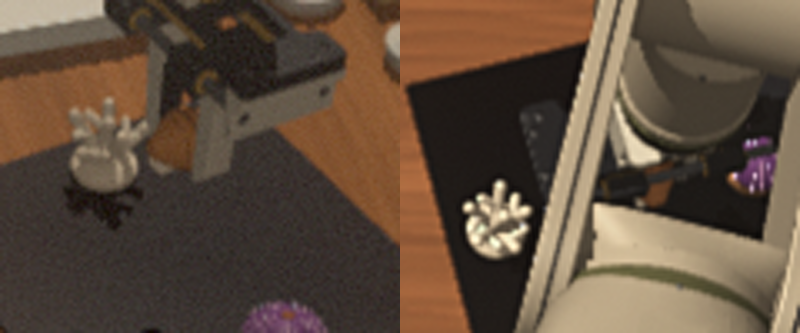

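The side crop shows the whelk held at about (362,263) px, its front end at about (354,264), with the spire hidden behind the finger. The arm hides it in the top view. I'll estimate its offset along the axis.

Run:
```python
from h import *
c=pickle.load(open('side3.pkl','rb'))
m,l,b=blobs(c,(5,80,30),(22,255,255),(345,240,378,275),10)
for t in b: print(t[1],t[2].round(1))
i=max(b,key=lambda t:t[1][4]);p=pts(l,i[0]); 
for r in range(i[1][1],i[1][1]+i[1][3],3):
    q=p[p[:,1]==r,0]; 
    if len(q): w=pix2plane(c,(q.min()-.5,r),.112)[0]-[.5405,-.0853]; print(r,q.min(),q.max(),((w@[.966,.257])*1000).round(1),((w@[-.257,.966])*1000).round(1))
# initial: extents along axis in tray
for n,z in(('top',.02),('side',.02)):
    c=pickle.load(open(n+'.pkl','rb')); roi=(195,195,222,230) if n=='top' else (308,176,332,198)
    m,l,b=blobs(c,(6,70,40),(24,255,255),roi,15); p=pix2plane(c,np.argwhere(m)[:,::-1],z)*1000-[556.4,369.3]
    a=.385; e=p@[np.cos(a),np.sin(a)]; f=p@[-np.sin(a),np.cos(a)]; print(n,np.percentile(e,[0,1,99,100]).round(1),np.percentile(f,[0,1,99,100]).round(1))
    for k in range(-30,45,8):
        g=f[(e>=k)&(e<k+8)]
        if len(g): print(k,g.min().round(),g.max().round(),(g.min()+g.max())/2)
```

```text
[345 240  10  18 157] [349.1 247.7]
[353 240  25  32 319] [363.6 257.7]
240 372.0 373.0 51.3 54.9
243 369.0 377.0 39.6 48.8
246 363.0 371.0 22.4 45.8
249 359.0 367.0 9.2 40.8
252 361.0 369.0 7.3 30.2
255 358.0 369.0 -3.7 24.5
258 357.0 369.0 -11.0 17.0
261 355.0 368.0 -19.9 10.5
264 353.0 368.0 -28.7 4.2
267 355.0 367.0 -30.3 -5.8
270 360.0 367.0 -26.4 -18.5
top [-28.7 -27.5  33.5  35.7] [-23.1 -22.   13.8  15.4]
-30 -13.0 4.0 -4.548140938808315
-22 -19.0 9.0 -4.760924433454275
-14 -21.0 12.0 -4.531931686419443
-6 -23.0 15.0 -3.85779910109592
2 -22.0 14.0 -4.400123038060963
10 -18.0 10.0 -3.820432904431321
18 -14.0 6.0 -3.9184508723903715
26 -11.0 3.0 -3.677101592589097
34 -5.0 -3.0 -3.876492844596469
side [-32.4 -30.   41.8  43.9] [-33.3 -31.5  32.3  35.3]
-30 -27.0 -1.0 -14.020151920325663
-22 -33.0 6.0 -13.552147258412752
-14 -32.0 15.0 -8.642164754050935
-6 -30.0 22.0 -3.695014617156877
2 -27.0 29.0 1.3011179278002327
10 -20.0 32.0 6.2136766575058715
18 -17.0 35.0 9.028683783437682
26 -12.0 29.0 8.575004983196013
34 -5.0 24.0 9.737640091201376
42 6.0 12.0 8.702999259258343
```

arm_command(
  increments=[
    [0.02,0.009,0.1,0,0,0],
    [0.02,0.009,0.25,0,0,0],
    [0.02,0.009,0.4,0,0,0],
    [0.02,0.009,0.435,0,0,0],
    [0.02,0.009,0.435,0,0,0],
  ],
)

```text
t: 16.08
tool_pos: [0.5441, -0.0871, 0.198]
orientation: [-3.114, -0.409, 0.003]
force: [-0.0, -0.6, -0.5]
opening: 0.0389
gripper_force: 15.0
```

arm_command(
  increments=[
    [0,0,0.005,0,0,0],
    [0,0,0.008,0,0,0],
    [0,0,0.008,0,0,0],
    [0,0,0.008,0,0,0],
    [0,0,0.008,0,0,0],
  ],
)

```text
t: 16.7
tool_pos: [0.5444, -0.0877, 0.1974]
orientation: [3.115, 0.408, 0.0]
force: [-0.7, -0.1, -0.6]
opening: 0.0389
gripper_force: 15.0
```

arm_command(
  increments=[
    [0,-0.005,0.005,0,0,0],
    [0,-0.005,0.005,0,0,0],
    [0,-0.005,0.005,0,0,0],
    [0,-0.005,0.005,0,0,0],
    [0,-0.005,0.005,0,0,0],
  ],
)

```text
t: 17.32
tool_pos: [0.5442, -0.0867, 0.1964]
orientation: [3.115, 0.408, 0.0]
force: [0.1, -0.5, -1.8]
opening: 0.039
gripper_force: 15.0
```

arm_command(
  increments=[
    [0,0,0.004,0,0,0],
    [0,0,0.004,0,0,0],
    [0,0,0.004,0,0,0],
    [0,0,0.004,0,0,0],
    [0,0,0.004,0,0,0],
  ],
)

```text
t: 17.95
tool_pos: [0.5443, -0.0867, 0.1961]
orientation: [3.115, 0.408, 0.0]
force: [-2.9, 0.6, 5.6]
opening: 0.039
gripper_force: 15.0
```

Contact made. Opening to 60 mm and lifting off.

arm_command(
  increments=[
    [0,0,0,0,0,0],
    [0,0,0,0,0,0],
    [0,0,0,0,0,0],
    [0,0,0,0,0,0],
    [0,0,0,0,0,0],
  ],
  force=4,
)

```text
t: 18.58
tool_pos: [0.5443, -0.0867, 0.196]
orientation: [3.115, 0.408, 0.001]
force: [-2.3, 1.2, 5.9]
opening: 0.0392
gripper_force: 4.0
```

arm_command(
  increments=[
    [0,0,0,0,0,0],
    [0,0,0,0,0,0],
    [0,0,0,0,0,0],
    [0,0,0,0,0,0],
    [0,0,0,0,0,0],
  ],
  fingers=-0.5,
)

```text
t: 19.2
tool_pos: [0.5441, -0.0867, 0.1955]
orientation: [-3.115, -0.408, 0.0]
force: [0.5, -0.6, -0.0]
opening: 0.0697
gripper_force: 0.0
```

arm_command(
  increments=[
    [0,0,-0.1,0,0,0],
    [0,0,-0.3,0,0,0],
    [0,0,-0.6,0,0,0],
    [0,0,-0.7,0,0,0],
    [0,0,-0.7,0,0,0],
  ],
)

```text
t: 19.82
tool_pos: [0.5448, -0.0869, 0.3385]
orientation: [3.113, 0.408, 0.007]
force: [0.4, -0.4, -1.3]
opening: 0.0696
gripper_force: 0.0
```

Run:
```python
from h import *
from plant import *
s=read_state(); print(s['t'],s['tool_pos'],s['opening'],go(s,.451,.3595,.30,0.0))
```

```text
19.825 [ 0.54484478 -0.08687203  0.33848788] 0.06955480996925158 ([0.121, -2.278, 0.187], [0.001, -0.002, 0.083])
```

arm_command(
  increments=[
    [0.04,-0.76,0,0,0,0],
    [0.04,-0.76,0,0,0,0],
    [0.04,-0.76,0,0,0,0],
    [0.04,-0.76,0,0,0,0],
    [0.04,-0.76,0,0,0,0],
  ],
)

```text
t: 20.45
tool_pos: [0.5124, 0.0617, 0.3342]
orientation: [3.115, 0.408, -0.003]
force: [0.3, 0.2, 1.1]
opening: 0.0698
gripper_force: 0.0
```

arm_command(
  increments=[
    [0.04,-0.76,0,0,0,0],
    [0.04,-0.76,0,0,0,0],
    [0.04,-0.76,0,0,0,0],
    [0.04,-0.76,0,0,0,0],
    [0.04,-0.76,0,0,0,0],
  ],
)

```text
t: 21.08
tool_pos: [0.4818, 0.2098, 0.3351]
orientation: [3.114, 0.406, -0.001]
force: [-0.1, 0.4, -0.6]
opening: 0.0694
gripper_force: 0.0
```

arm_command(
  increments=[
    [0.04,-0.76,0.19,0,0,0.083],
    [0.04,-0.76,0.19,0,0,0.083],
    [0.04,-0.76,0.19,0,0,0.083],
    [0.04,-0.76,0.19,0,0,0.083],
    [0.04,-0.76,0.19,0,0,0.083],
  ],
)

```text
t: 21.7
tool_pos: [0.4508, 0.3587, 0.2975]
orientation: [3.141, -0.002, 0.0]
force: [0.4, 0.2, -0.5]
opening: 0.07
gripper_force: 0.0
```

Run:
```python
from h import *
from plant import *
A=[]
c=read_camera('side');pickle.dump(c,open('side4.pkl','wb'));x=c['image'];A.append(cv2.resize(x[235:365,275:455],(400,300),interpolation=cv2.INTER_CUBIC))
d=read_camera('top');pickle.dump(d,open('top4.pkl','wb'));A.append(cv2.resize(d['image'][160:290,305:455],(400,300),interpolation=cv2.INTER_CUBIC))
cv2.imwrite('pics/w2.png',np.hstack(A)[:,:,::-1])
s=read_state(); print(s['t'],s['tool_pos'],go(s,.451,.3595,.1915,0.0))
for n,c,roi in(('side',c,(340,280,385,312)),('top',d,(360,200,400,245))):
    m,l,b=blobs(c,(5,80,45),(24,255,255),roi,10); i=max(b,key=lambda t:t[1][4]);print(i)
    p=pix2plane(c,pts(l,i[0]),.02)*1000; e,v=np.linalg.eigh(np.cov(p.T)); a=v[:,1]*np.sign(v[0,1])
    k=np.arctan2(a[1],a[0]); yb=.26; q=p-[548.1,-85.1]; E=q@[np.cos(yb),np.sin(yb)]; F=q@[-np.sin(yb),np.cos(yb)]
    print(n,'pca',k,'E',E.min(),E.max(),'F',F.min(),F.max())
    for t in range(-36,40,8):
        g=F[(E>=t)&(E<t+8)]
        if len(g): print(t,g.min().round(),g.max().round(),((g.min()+g.max())/2).round(1))
```

```text
21.8 [0.45086826 0.35854909 0.29793527] ([0.0, -0.005, 0.532], [0.0, -0.0, -0.001])
(3, array([352, 284,  28,  21, 394], dtype=int32), array([365.07614213, 293.36548223]))
side pca 0.6671602981244572 E -35.70066688588495 36.77703936635589 F -24.822887483942708 30.895827832467855
-36 -20.0 5.0 -7.6
-28 -22.0 14.0 -3.8
-20 -24.0 21.0 -1.7
-12 -25.0 27.0 1.3
-4 -23.0 31.0 3.8
4 -21.0 30.0 4.5
12 -14.0 30.0 7.8
20 -11.0 22.0 5.5
28 -5.0 18.0 6.5
36 2.0 10.0 6.1
(1, array([372, 206,  17,  25, 267], dtype=int32), array([379.72284644, 218.46816479]))
top pca 0.22210276765934467 E -33.99298616056904 32.07922873997614 F -21.551815698415663 19.945830915553465
-36 -8.0 6.0 -1.2
-28 -13.0 12.0 -0.6
-20 -21.0 17.0 -2.0
-12 -20.0 20.0 -0.0
-4 -22.0 17.0 -2.4
4 -18.0 14.0 -1.8
12 -15.0 12.0 -1.5
20 -12.0 7.0 -2.1
28 -6.0 2.0 -1.8
```

View pics/w2.png

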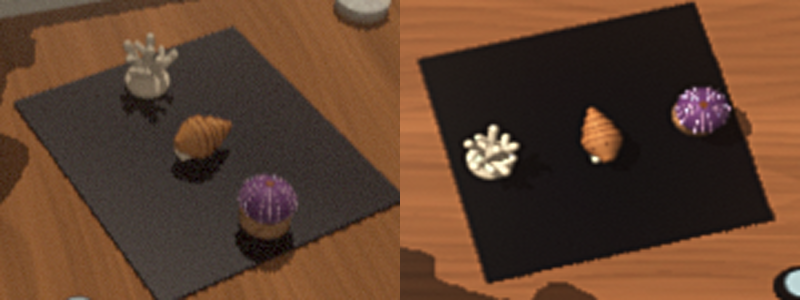

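The crops show the whelk at (380,218) top and (365,293) side, spire to the back and square to the board. I'll check its offset sideways with line fits of the board edges in each camera.

Run:
```python
from h import *
for n,roi,wr,th in(('top',(300,150,455,292),(360,200,400,245),50),('side',(270,235,462,366),(340,280,385,312),75)):
    c=pickle.load(open(n+'.pkl','rb')); g=cv2.GaussianBlur(c['image'],(3,3),0)[:,:,0]  # red: wood bright
    m=((g<th)*255).astype(np.uint8); k=np.zeros_like(m); k[roi[1]:roi[3],roi[0]:roi[2]]=255; m=cv2.morphologyEx(m&k,cv2.MORPH_OPEN,np.ones((5,5)))
    m=cv2.morphologyEx(m,cv2.MORPH_CLOSE,np.ones((5,5)))
    cs,_=cv2.findContours(m,cv2.RETR_EXTERNAL,cv2.CHAIN_APPROX_NONE); p=max(cs,key=cv2.contourArea)[:,0]
    w=pix2plane(c,p,.004)*1000; o=np.array([548.,-85.]); yb=.26
    for it in range(3):
        R=np.array([[np.cos(yb),np.sin(yb)],[-np.sin(yb),np.cos(yb)]]); q=(w-o)@R.T
        f={}
        for nm,ax,sg,h,hh in(('back',0,1,135,145),('front',0,-1,135,145),('left',1,1,145,135),('right',1,-1,145,135)):
            s=q[(abs(q[:,ax]*sg-h)<9)&(abs(q[:,1-ax])<hh-15)]; f[nm]=(np.median(s[:,ax]),np.polyfit(s[:,1-ax],s[:,ax],1)[0],len(s))
        o=o+R.T@[(f['back'][0]+f['front'][0])/2,(f['left'][0]+f['right'][0])/2]
        yb+=np.mean([f['left'][1],f['right'][1],-f['back'][1],-f['front'][1]])
    print(n,'board',o.round(1),yb.round(4),{a:np.round(b,3).tolist() for a,b in f.items()})
    d=pickle.load(open(n+'4.pkl','rb')); m,l,b=blobs(d,(5,80,45),(24,255,255),wr,10); i=max(b,key=lambda t:t[1][4])
    for z in(.02,.0225,.025): print('whelk centroid rel',z,(R@(pix2plane(d,i[2],z)[0]*1000-o)).round(1))
    gt=np.array([544.2,-86.7]); print('tcp rel',(R@(gt-o)).round(1))
    m,l,b=blobs(d,(120,40,15),(172,255,255),(400,190,435,225) if n=='top' else (375,300,415,350),20);i=max(b,key=lambda t:t[1][4]); print('urchin',i[1],(R@(pix2plane(d,i[2],.032)[0]*1000-o)).round(1), 'tcp', (R@(np.array([575.1,-186.4])-o)).round(1))
```

```text
top board [547.1 -82.6] 0.2566 {'back': [131.235, 0.0, 94.0], 'front': [-131.238, 0.0, 97.0], 'left': [141.208, -0.001, 83.0], 'right': [-141.197, 0.001, 76.0]}
whelk centroid rel 0.02 [-2.5 -4. ]
whelk centroid rel 0.0225 [-3.1 -3.5]
whelk centroid rel 0.025 [-3.7 -3. ]
tcp rel [-3.9 -3.2]
urchin [408 197  22  21 319] [   0.2 -107.2] tcp [   0.7 -107.5]
side board [549.3 -86.6] 0.2565 {'back': [133.385, -0.003, 73.0], 'front': [-133.408, -0.004, 79.0], 'left': [142.744, -0.003, 66.0], 'right': [-142.74, -0.003, 100.0]}
whelk centroid rel 0.02 [-0.5  3.6]
whelk centroid rel 0.0225 [-2.2  1.4]
whelk centroid rel 0.025 [-3.9 -0.9]
tcp rel [-4.9  1.2]
urchin [382 310  27  22 420] [   0.6 -103.3] tcp [  -0.3 -103.1]
```

The camera biases average out: the seated urchin comes out at −105.3 mm on the board. The whelk is within about 1 mm of the middle. Next is the scallop.

arm_command(
  increments=[
    [0.003,-0.005,0.2,0,0,0],
    [0.003,-0.005,0.4,0,0,0],
    [0.003,-0.005,0.5,0,0,0],
    [0.003,-0.005,0.525,0,0,0],
    [0.003,-0.005,0.525,0,0,0],
  ],
  force=12,
)

```text
t: 22.42
tool_pos: [0.4511, 0.3611, 0.1936]
orientation: [-3.141, 0.001, -0.002]
force: [0.1, -0.6, -0.0]
opening: 0.0698
gripper_force: 0.0
```

arm_command(
  increments=[
    [0,0,0,0,0,0],
    [0,0,0,0,0,0],
    [0,0,0,0,0,0],
    [0,0,0,0,0,0],
    [0,0,0,0,0,0],
  ],
  fingers=1,
)

```text
t: 23.05
tool_pos: [0.451, 0.3615, 0.1938]
orientation: [-3.141, 0.0, -0.003]
force: [-1.3, -0.8, 6.4]
opening: 0.0532
gripper_force: 12.0
```

arm_command(
  increments=[
    [0,0,0,0,0,0],
    [0,0,-0.15,0,0,0],
    [0,0,-0.35,0,0,0],
    [0,0,-0.6,0,0,0],
    [0,0,-0.6,0,0,0],
  ],
)

```text
t: 23.68
tool_pos: [0.4519, 0.3622, 0.3182]
orientation: [-3.136, 0.0, -0.012]
force: [0.2, 0.4, -0.7]
opening: 0.0533
gripper_force: 12.0
```

Run:
```python
from h import *
from plant import *
s=read_state(); print(s['t'],s['tool_pos'],s['opening'],go(s,.6307,-.064,.28,.257))
```

```text
23.675 [0.451932   0.36219443 0.31815859] 0.05325600882824009 ([0.893, 2.132, 0.187], [-0.001, -0.003, -0.082])
```

arm_command(
  increments=[
    [0.3,0.71,0,0,0,0],
    [0.3,0.71,0,0,0,0],
    [0.3,0.71,0,0,0,0],
    [0.3,0.71,0,0,0,0],
    [0.3,0.71,0,0,0,0],
  ],
)

```text
t: 24.3
tool_pos: [0.51, 0.2194, 0.3117]
orientation: [-3.142, 0.001, 0.002]
force: [-0.3, 0.0, -1.1]
opening: 0.0535
gripper_force: 12.0
```

arm_command(
  increments=[
    [0.3,0.71,0,0,0,0],
    [0.3,0.71,0,0,0,0],
    [0.3,0.71,0,0,0,0],
    [0.3,0.71,0,0,0,0],
    [0.3,0.71,0,0,0,0],
  ],
)

```text
t: 24.92
tool_pos: [0.57, 0.0785, 0.3122]
orientation: [-3.141, -0.002, 0.001]
force: [-0.3, 0.8, -0.9]
opening: 0.0533
gripper_force: 12.0
```

arm_command(
  increments=[
    [0.3,0.71,0.15,0,0,-0.082],
    [0.3,0.71,0.15,0,0,-0.082],
    [0.3,0.71,0.15,0,0,-0.082],
    [0.3,0.71,0.15,0,0,-0.082],
    [0.3,0.71,0.15,0,0,-0.082],
  ],
)

```text
t: 25.55
tool_pos: [0.6302, -0.0631, 0.2824]
orientation: [-3.114, -0.405, 0.001]
force: [0.1, 0.5, -0.5]
opening: 0.0531
gripper_force: 12.0
```

Run:
```python
from h import *
from plant import *
c=read_camera('side');pickle.dump(c,open('side5.pkl','wb'));x=c['image'][200:310,330:450];cv2.imwrite('pics/s1.png',cv2.resize(x,(600,550),interpolation=cv2.INTER_CUBIC)[:,:,::-1])
s=read_state(); print(s['t'],s['tool_pos'],s['opening'],go(s,.6307,-.064,.1945,.257))
```

```text
25.6 [ 0.6301878  -0.06293633  0.28264844] 0.05364012488735729 ([0.001, 0.006, 0.441], [-0.0, -0.0, 0.001])
```

View pics/s1.png

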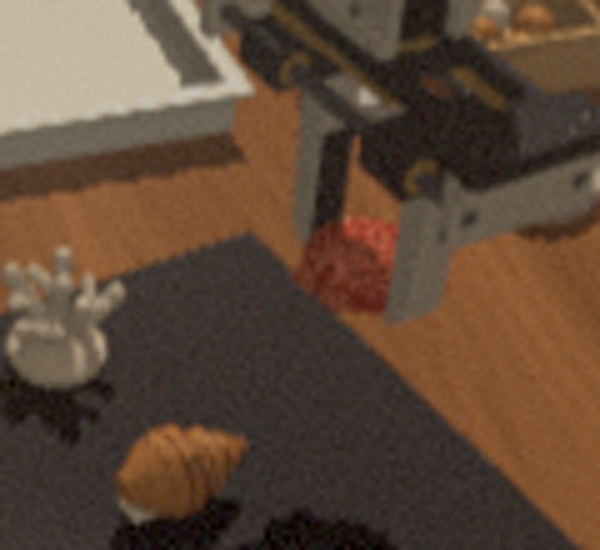

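The scallop is held level at about (400,253) px. Lowering it.

arm_command(
  increments=[
    [0.001,0.006,0.1,0,0,0],
    [0.001,0.006,0.25,0,0,0],
    [0.001,0.006,0.38,0,0,0],
    [0.001,0.006,0.435,0,0,0],
    [0.001,0.006,0.435,0,0,0],
  ],
)

```text
t: 26.22
tool_pos: [0.6304, -0.0654, 0.1944]
orientation: [-3.115, -0.404, 0.002]
force: [0.5, -0.5, -1.2]
opening: 0.0533
gripper_force: 12.0
```

arm_command(
  increments=[
    [0,0,0.005,0,0,0],
    [0,0,0.005,0,0,0],
    [0,0,0.005,0,0,0],
    [0,0,0.005,0,0,0],
    [0,0,0.005,0,0,0],
  ],
)

```text
t: 26.85
tool_pos: [0.6309, -0.0661, 0.1946]
orientation: [3.116, 0.403, 0.0]
force: [0.9, 0.1, -0.0]
opening: 0.0532
gripper_force: 12.0
```

arm_command(
  increments=[
    [0,0,0.005,0,0,0],
    [0,0,0.005,0,0,0],
    [0,0,0.005,0,0,0],
    [0,0,0.005,0,0,0],
    [0,0,0.005,0,0,0],
  ],
)

```text
t: 27.48
tool_pos: [0.6309, -0.0661, 0.1936]
orientation: [3.116, 0.403, 0.0]
force: [0.4, -0.7, -0.5]
opening: 0.0534
gripper_force: 12.0
```

arm_command(
  increments=[
    [0,-0.01,0,0,0,0],
    [0,-0.01,0.002,0,0,0],
    [0,-0.01,0.004,0,0,0],
    [0,-0.01,0.004,0,0,0],
    [0,-0.01,0.004,0,0,0],
  ],
)

```text
t: 28.1
tool_pos: [0.6304, -0.0642, 0.1927]
orientation: [-3.116, -0.403, 0.0]
force: [0.1, -0.1, -0.3]
opening: 0.0532
gripper_force: 12.0
```

arm_command(
  increments=[
    [0,0,0.004,0,0,0],
    [0,0,0.004,0,0,0],
    [0,0,0.004,0,0,0],
    [0,0,0.004,0,0,0],
    [0,0,0.004,0,0,0],
  ],
)

```text
t: 28.72
tool_pos: [0.6304, -0.0642, 0.1921]
orientation: [3.116, 0.403, 0.0]
force: [-1.7, 0.6, 3.3]
opening: 0.0536
gripper_force: 12.0
```

Contact made. Releasing; opening 70 mm and lifting.

arm_command(
  increments=[
    [0,0,0,0,0,0],
    [0,0,0,0,0,0],
    [0,0,0,0,0,0],
    [0,0,0,0,0,0],
    [0,0,0,0,0,0],
  ],
  force=4,
)

```text
t: 29.35
tool_pos: [0.6305, -0.0642, 0.1921]
orientation: [3.116, 0.403, 0.001]
force: [-0.2, -1.3, 4.0]
opening: 0.0534
gripper_force: 4.0
```

arm_command(
  increments=[
    [0,0,0,0,0,0],
    [0,0,0,0,0,0],
    [0,0,0,0,0,0],
    [0,0,0,0,0,0],
    [0,0,0,0,0,0],
  ],
  fingers=-0.5,
)

```text
t: 29.98
tool_pos: [0.6303, -0.0641, 0.1919]
orientation: [-3.116, -0.403, 0.0]
force: [-0.4, 0.9, -0.1]
opening: 0.0697
gripper_force: 0.0
```

arm_command(
  increments=[
    [0,0,-0.1,0,0,0],
    [0,0,-0.3,0,0,0],
    [0,0,-0.6,0,0,0],
    [0,0,-0.7,0,0,0],
    [0,0,-0.7,0,0,0],
  ],
)

```text
t: 30.6
tool_pos: [0.6311, -0.0643, 0.3353]
orientation: [3.114, 0.403, 0.008]
force: [-0.5, 0.3, -0.0]
opening: 0.0701
gripper_force: 0.0
```

Run:
```python
from h import *
from plant import *
s=read_state(); yb=.094; print(s['t'],s['tool_pos'],s['opening'],go(s,.4612-.033*np.cos(yb),-.3805-.033*np.sin(yb),.28,yb))
```

```text
30.6 [ 0.63110407 -0.06425641  0.33527911] 0.0700859593867453 ([-1.388, 1.285, 0.273], [0.001, -0.002, 0.052])
```

arm_command(
  increments=[
    [-0.54,0.67,0,0,0,0],
    [-0.54,0.67,0,0,0,0],
    [-0.54,0.67,0,0,0,0],
    [-0.54,0.67,0,0,0,0],
    [-0.54,0.67,0,0,0,0],
  ],
  fingers=0.1,
)

```text
t: 31.22
tool_pos: [0.5597, -0.2207, 0.3301]
orientation: [-3.114, -0.402, 0.003]
force: [0.6, 0.2, 0.1]
opening: 0.0417
gripper_force: 0.0
```

arm_command(
  increments=[
    [-0.54,0.67,0.27,0,0,0.052],
    [-0.54,0.67,0.27,0,0,0.052],
    [-0.54,0.67,0.27,0,0,0.052],
    [-0.54,0.67,0.27,0,0,0.052],
    [-0.54,0.67,0.27,0,0,0.052],
  ],
)

```text
t: 31.85
tool_pos: [0.4905, -0.377, 0.2774]
orientation: [-3.137, -0.149, 0.001]
force: [0.7, 0.7, -0.2]
opening: 0.0418
gripper_force: 0.0
```

Run:
```python
from h import *
from plant import *
c=read_camera('side');pickle.dump(c,open('side6.pkl','wb'));a=cv2.resize(c['image'][200:460,280:460],(400,578),interpolation=cv2.INTER_CUBIC)
d=read_camera('top');pickle.dump(d,open('top6.pkl','wb'));b=cv2.resize(d['image'][150:300,300:510],(400,286),interpolation=cv2.INTER_CUBIC)
o=np.zeros((578,800,3),np.uint8);o[:,:400]=a;o[:286,400:]=b;cv2.imwrite('pics/s2.png',o[:,:,::-1])
s=read_state(); yb=.094; print(s['t'],s['tool_pos'],s['opening'],go(s,.4911,-.3777,.1885,yb))
for n,c,o,roi in(('top',d,[547.1,-82.6],(360,160,400,215)),('side',c,[549.3,-86.6],(380,240,430,290))):
    m,l,b=blobs(c,(0,110,40),(9,255,255),roi,10); m=cv2.morphologyEx(m,cv2.MORPH_CLOSE,np.ones((3,3)));R=np.array([[.967,.254],[-.254,.967]])
    p=(pix2plane(c,np.argwhere(m)[:,::-1],.014)*1000-o)@R.T; print(n,len(p),p.mean(0).round(1),p.min(0).round(1),p.max(0).round(1),'tcp',R@(np.array([630.4,-64.2])-o))
```

```text
31.95 [ 0.49091861 -0.3766668   0.27819889] 0.042111694290598765 ([0.0, 0.005, 0.448], [-0.0, -0.0, 0.001])
top 399 [83.1 -4.1] [ 29.4 -79.7] [130.2  25.4] tcp [85.2247 -3.3654]<stdin>:9: RuntimeWarning: Mean of empty slice.
  ret = um.true_divide(
Traceback (most recent call last):
ValueError: zero-size array to reduction operation minimum which has no identity
```

View pics/s2.png

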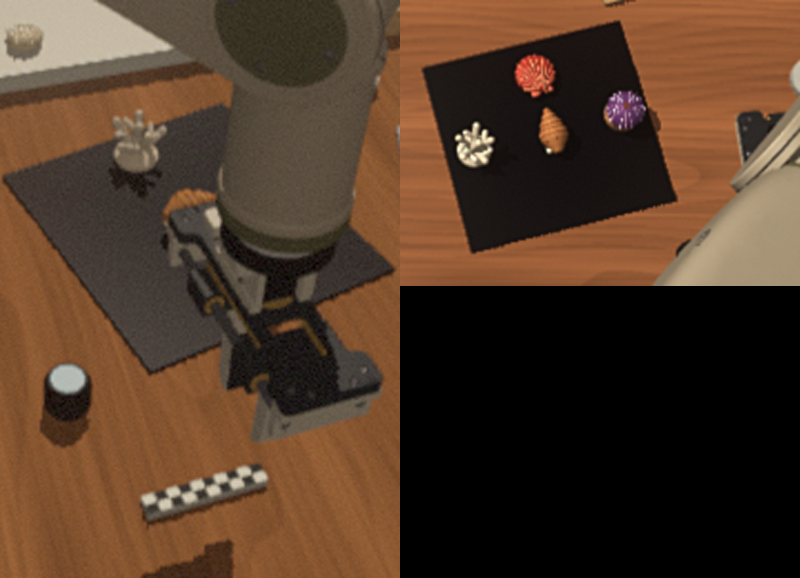

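The side crop shows the scallop hidden by the arm and the bar clear at about (372,420) px. The top crop shows the scallop behind the whelk, with the urchin and coral in place. Now grasping the bar.

arm_command(
  increments=[
    [0,0.005,0.15,0,0,0],
    [0,0.005,0.3,0,0,0],
    [0,0.005,0.4,0,0,0],
    [0,0.005,0.445,0,0,0],
    [0,0.005,0.445,0,0,0],
  ],
  force=20,
)

```text
t: 32.58
tool_pos: [0.49, -0.3789, 0.1889]
orientation: [-3.138, -0.148, 0.0]
force: [0.3, -0.1, -0.2]
opening: 0.0419
gripper_force: 0.0
```

arm_command(
  increments=[
    [0,0,0,0,0,0],
    [0,0,0,0,0,0],
    [0,0,0,0,0,0],
    [0,0,0,0,0,0],
    [0,0,0,0,0,0],
  ],
  fingers=1,
)

```text
t: 33.2
tool_pos: [0.49, -0.3795, 0.1897]
orientation: [3.137, 0.148, 0.001]
force: [-0.2, 0.8, 5.8]
opening: 0.0154
gripper_force: 19.8
```

arm_command(
  increments=[
    [0,0,0,0,0,0],
    [0,0,-0.15,0,0,0],
    [0,0,-0.35,0,0,0],
    [0,0,-0.5,0,0,0],
    [0,0,-0.5,0,0,0],
  ],
)

```text
t: 33.83
tool_pos: [0.4906, -0.3801, 0.2921]
orientation: [3.134, 0.147, 0.006]
force: [0.4, -0.5, -0.5]
opening: 0.0158
gripper_force: 19.8
```

Run:
```python
from h import *
from plant import *
yb=.2566;R=np.array([[np.cos(yb),np.sin(yb)],[-np.sin(yb),np.cos(yb)]])
t=np.array([.5483,-.0848])+R.T@[-.0657,.0293]; print(t)
s=read_state(); print(s['t'],s['tool_pos'],s['opening'],go(s,t[0],t[1],.27,yb+np.pi/2))
c=pickle.load(open('top6.pkl','rb')); o=np.array([547.1,-82.6])
hs=cv2.cvtColor(c['image'],cv2.COLOR_RGB2HSV)
m,l,b=blobs(c,(0,110,90),(9,255,255),(365,170,398,203),60); i=max(b,key=lambda t:t[1][4])
p=(pix2plane(c,pts(l,i[0]),.014)*1000-o)@R.T; print(i,p.mean(0),p.min(0),p.max(0))
m,l,b=blobs(c,(5,80,45),(24,255,255),(360,204,400,245),10); i=max(b,key=lambda t:t[1][4])
p=(pix2plane(c,pts(l,i[0]),.022)*1000-o)@R.T; print(i,p.mean(0),p.min(0),p.max(0))
```

```text
[ 0.47731497 -0.07313355]
33.825 [ 0.49063188 -0.38008035  0.29208518] 0.015833809374095075 ([0.077, -1.535, 0.104], [0.002, 0.0, -0.552])
(1, array([365, 178,  16,  23, 282], dtype=int32), array([371.87943262, 189.04255319])) [81.77641064 -7.23007443] [ 53.11840628 -30.11616726] [112.69395968  16.34108186]
(1, array([373, 206,  15,  25, 261], dtype=int32), array([379.65517241, 218.5440613 ])) [-3.07420793 -3.43976046] [-34.0989265  -23.06920823] [31.88112582 16.54886406]
```

arm_command(
  increments=[
    [0.01,-0.15,0,0,0,-0.055],
    [0.02,-0.31,0,0,0,-0.11],
    [0.03,-0.46,0,0,0,-0.165],
    [0.04,-0.62,0,0,0,-0.22],
    [0.04,-0.77,0,0,0,-0.275],
  ],
)

```text
t: 34.45
tool_pos: [0.4826, -0.2238, 0.2869]
orientation: [-2.782, -1.455, 0.002]
force: [0.4, 0.7, -0.3]
opening: 0.016
gripper_force: 19.8
```

Run:
```python
from h import *
from plant import *
s=read_state(); print(s['t'],s['tool_pos'],s['opening'],go(s,.4776,-.0743,.27,.2566+np.pi/2))
```

```text
34.45 [ 0.48261783 -0.22382061  0.28690091] 0.01596012688444092 ([0.6, -0.447, 0.086], [-0.001, -0.0, -0.275])
```

arm_command(
  increments=[
    [0.12,-0.09,0,0,0,-0.055],
    [0.24,-0.18,0,0,0,-0.11],
    [0.36,-0.27,0.02,0,0,-0.165],
    [0.48,-0.36,0.05,0,0,-0.22],
    [0.6,-0.447,0.085,0,0,-0.275],
  ],
)

```text
t: 35.08
tool_pos: [0.4784, -0.0745, 0.27]
orientation: [-1.918, -2.486, 0.001]
force: [0.1, 0.9, -0.1]
opening: 0.0156
gripper_force: 19.8
```

arm_command(
  increments=[
    [0,0,0,0,0,0],
    [0,0,0,0,0,0],
    [0,0,0,0,0,0],
    [0,0,0,0,0,0],
    [0,0,0,0,0,0],
  ],
)

```text
t: 35.7
tool_pos: [0.4792, -0.0761, 0.2721]
orientation: [1.927, 2.481, 0.0]
force: [-0.5, 0.1, -0.6]
opening: 0.0155
gripper_force: 19.8
```

Run:
```python
from h import *
from plant import *
c=read_camera('side');pickle.dump(c,open('side7.pkl','wb'));x=c['image'][220:360,270:450];cv2.imwrite('pics/b1.png',cv2.resize(x,(720,560),interpolation=cv2.INTER_CUBIC)[:,:,::-1])
s=read_state(); print(s['t'],s['tool_pos'],s['opening'],go(s,.4776,-.0743,.197,.2566+np.pi/2))
```

```text
35.75 [ 0.47923515 -0.07596981  0.27206201] 0.015637624391445254 ([0.01, -0.006, 0.375], [0.0, 0.0, -0.002])
```

View pics/b1.png

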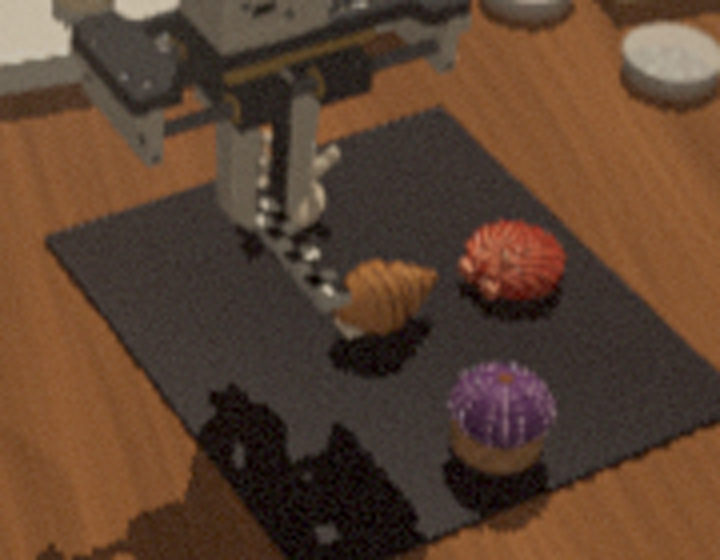

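The bar is held level along the board's y, about over its place (bar near end at about (355,295) px). Lowering it.

arm_command(
  increments=[
    [0.01,-0.006,0.1,0,0,-0.002],
    [0.01,-0.006,0.25,0,0,-0.002],
    [0.01,-0.006,0.35,0,0,-0.002],
    [0.01,-0.006,0.382,0,0,-0.002],
    [0.01,-0.006,0.382,0,0,-0.002],
  ],
)

```text
t: 36.38
tool_pos: [0.4776, -0.074, 0.1956]
orientation: [-1.918, -2.488, 0.0]
force: [1.2, 0.7, 0.4]
opening: 0.0159
gripper_force: 19.8
```

arm_command(
  increments=[
    [0,0,0.004,0,0,0],
    [0,0,0.004,0,0,0],
    [0,0,0.004,0,0,0],
    [0,0,0.004,0,0,0],
    [0,0,0.004,0,0,0],
  ],
)

```text
t: 37.0
tool_pos: [0.4775, -0.074, 0.1948]
orientation: [1.918, 2.488, 0.0]
force: [-0.1, 0.7, 0.5]
opening: 0.0157
gripper_force: 19.8
```

arm_command(
  increments=[
    [0,0,0.004,0,0,0],
    [0,0,0.004,0,0,0],
    [0,0,0.004,0,0,0],
    [0,0,0.004,0,0,0],
    [0,0,0.004,0,0,0],
  ],
)

```text
t: 37.62
tool_pos: [0.4775, -0.074, 0.194]
orientation: [1.918, 2.488, 0.0]
force: [-0.7, 0.1, 0.3]
opening: 0.0156
gripper_force: 19.8
```

arm_command(
  increments=[
    [0,0,0.004,0,0,0],
    [0,0,0.004,0,0,0],
    [0,0,0.004,0,0,0],
    [0,0,0.004,0,0,0],
    [0,0,0.004,0,0,0],
  ],
)

```text
t: 38.25
tool_pos: [0.4776, -0.074, 0.1936]
orientation: [1.918, 2.488, -0.0]
force: [-2.7, 0.1, 4.6]
opening: 0.0155
gripper_force: 19.8
```

arm_command(
  increments=[
    [0,0,0.003,0,0,0],
    [0,0,0.003,0,0,0],
    [0,0,0.003,0,0,0],
    [0,0,0.003,0,0,0],
    [0,0,0.003,0,0,0],
  ],
)

```text
t: 38.88
tool_pos: [0.4777, -0.074, 0.1936]
orientation: [-1.918, -2.488, 0.0]
force: [-6.3, 1.1, 11.7]
opening: 0.0155
gripper_force: 19.8
```

Contact made. Backing off the last bit, releasing to about 36 mm, and lifting.

arm_command(
  increments=[
    [0,0,-0.004,0,0,0],
    [0,0,-0.004,0,0,0],
    [0,0,-0.004,0,0,0],
    [0,0,-0.004,0,0,0],
    [0,0,-0.004,0,0,0],
  ],
  force=4,
)

```text
t: 39.5
tool_pos: [0.4777, -0.074, 0.1935]
orientation: [1.918, 2.488, 0.0]
force: [-0.2, -0.2, 3.3]
opening: 0.0153
gripper_force: 4.0
```

arm_command(
  increments=[
    [0,0,0,0,0,0],
    [0,0,0,0,0,0],
    [0,0,0,0,0,0],
    [0,0,0,0,0,0],
    [0,0,0,0,0,0],
  ],
  fingers=0.3,
)

```text
t: 40.12
tool_pos: [0.4775, -0.074, 0.1933]
orientation: [-1.918, -2.488, 0.0]
force: [0.2, -0.3, 0.8]
opening: 0.033
gripper_force: 0.0
```

arm_command(
  increments=[
    [0,0,-0.05,0,0,0],
    [0,0,-0.2,0,0,0],
    [0,0,-0.4,0,0,0],
    [0,0,-0.7,0,0,0],
    [0,0,-0.8,0,0,0],
  ],
)

```text
t: 40.75
tool_pos: [0.4785, -0.0742, 0.3588]
orientation: [1.914, 2.483, 0.004]
force: [0.1, -0.5, -0.1]
opening: 0.0328
gripper_force: 0.0
```

arm_command(
  increments=[
    [-1,0.3,0,0,0,0],
    [-1,0.3,0,0,0,0],
    [-1,0.3,0,0,0,0],
    [-1,0.3,0,0,0,0],
    [-1,0.3,0,0,0,0],
  ],
)

```text
t: 41.38
tool_pos: [0.5866, -0.2535, 0.3534]
orientation: [-1.92, -2.486, 0.0]
force: [0.3, 0.8, 0.1]
opening: 0.0322
gripper_force: 0.0
```

arm_command(
  increments=[
    [-1,0.3,0,0,0,0],
    [-1,0.3,0,0,0,0],
    [-1,0.3,0,0,0,0],
    [-1,0.3,0,0,0,0],
    [-1,0.3,0,0,0,0],
  ],
)

```text
t: 42.0
tool_pos: [0.6955, -0.4304, 0.3523]
orientation: [-1.918, -2.486, -0.0]
force: [-0.4, -0.6, 0.2]
opening: 0.0325
gripper_force: 0.0
```

Run:
```python
from h import *
from plant import *
c=read_camera('side');pickle.dump(c,open('side8.pkl','wb'));a=cv2.resize(c['image'][230:365,270:455],(400,292),interpolation=cv2.INTER_CUBIC)
d=read_camera('top');pickle.dump(d,open('top8.pkl','wb'));b=cv2.resize(d['image'][155:290,300:460],(400,338),interpolation=cv2.INTER_CUBIC)
o=np.zeros((338,800,3),np.uint8);o[:292,:400]=a;o[:,400:]=b;cv2.imwrite('pics/f.png',o[:,:,::-1])
s=read_state(); print(s['t'],s['tool_pos'],s['opening'])
yb=.2566;R=np.array([[np.cos(yb),np.sin(yb)],[-np.sin(yb),np.cos(yb)]])
for nm,lo,hi,roi,z in(('bar',(0,0,110),(180,90,255),(350,232,415,268),.012),('whelk',(5,80,45),(24,255,255),(360,204,400,240),.022),('scal',(0,110,60),(9,255,255),(350,170,398,204),.014)):
    m,l,b=blobs(d,lo,hi,roi,1); 
    if nm=='bar': m=cv2.morphologyEx(m,cv2.MORPH_CLOSE,np.ones((7,7)))
    n,l,st,ce=cv2.connectedComponentsWithStats(m); i=1+st[1:,4].argmax()
    w=pix2plane(d,pts(l,i),z)*1000; p=(w-[547.1,-82.6])@R.T; print(nm,st[i],p.mean(0).round(1),p.min(0).round(1),p.max(0).round(1), cv2.minAreaRect(p.astype(np.float32)))
```

```text
42.1 [ 0.69545294 -0.42880409  0.35385928] 0.03237328718307745
bar [ 351  232   64   36 1694] [-91.9   3.7] [-146.3  -70.6] [-33.2 100.8] ((-81.7697982788086, 10.174964904785156), (163.53887939453125, 92.32884979248047), 75.6205062866211)
whelk [373 206  15  23 242] [-1.  -3.4] [-27.7 -23.1] [31.9 16.5] ((0.6777477264404297, -5.449886322021484), (36.36334991455078, 59.136016845703125), 74.25934600830078)
scal [360 178  22  23 357] [83.1 -3.6] [ 52.5 -32.2] [112.7  24.7] ((83.21255493164062, -4.176860809326172), (59.468017578125, 56.84617614746094), 8.196084022521973)
```

View pics/f.png

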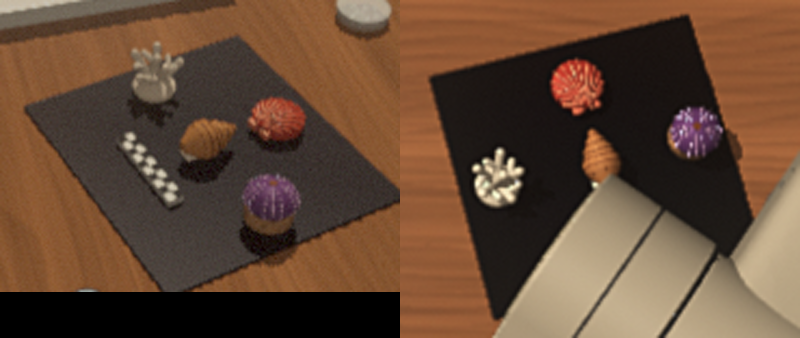

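The side crop shows all pieces in place, the bar in front of the whelk. The arm covers the bar in the top view, so I'm moving clear to check it.

arm_command(
  increments=[
    [-0.03,-0.87,0,0,0,0],
    [-0.03,-0.87,0,0,0,0],
    [-0.03,-0.87,0,0,0,0],
    [-0.03,-0.87,0,0,0,0],
    [-0.03,-0.87,0,0,0,0],
  ],
)

```text
t: 42.72
tool_pos: [0.529, -0.479, 0.3549]
orientation: [1.916, 2.487, 0.001]
force: [-0.3, 0.7, 0.0]
opening: 0.0326
gripper_force: 0.0
```

arm_command(
  increments=[
    [-0.03,-0.87,0,0,0,0],
    [-0.03,-0.87,0,0,0,0],
    [-0.03,-0.87,0,0,0,0],
    [-0.03,-0.87,0,0,0,0],
    [-0.03,-0.87,0,0,0,0],
  ],
)

```text
t: 43.35
tool_pos: [0.3634, -0.5298, 0.3538]
orientation: [1.916, 2.488, 0.001]
force: [-0.1, 0.1, 0.6]
opening: 0.0324
gripper_force: 0.0
```

arm_command(
  increments=[
    [-0.03,-0.87,0,0,0,0],
    [-0.03,-0.87,0,0,0,0],
    [-0.03,-0.87,0,0,0,0],
    [-0.03,-0.87,0,0,0,0],
    [-0.03,-0.87,0,0,0,0],
  ],
)

```text
t: 43.98
tool_pos: [0.197, -0.5803, 0.3534]
orientation: [1.916, 2.489, 0.001]
force: [0.4, 0.4, 0.2]
opening: 0.0325
gripper_force: 0.0
```

Run:
```python
from h import *
from plant import *
d=read_camera('top');c=read_camera('side');pickle.dump(d,open('top9.pkl','wb'));cv2.imwrite('pics/f2.png',cv2.resize(d['image'][155:290,300:460],(640,540),interpolation=cv2.INTER_CUBIC)[:,:,::-1])
yb=.2566;R=np.array([[np.cos(yb),np.sin(yb)],[-np.sin(yb),np.cos(yb)]])
for cam,o,L in((d,[547.1,-82.6],(('bar',(0,0,90),(180,110,255),(365,236,415,262),.012),('whelk',(5,80,45),(24,255,255),(360,204,400,236),.022),('scal',(0,110,60),(9,255,255),(350,170,398,204),.014),('urchin',(120,40,15),(172,255,255),(400,190,435,225),.032))),
  (c,[549.3,-86.6],(('bar',(0,0,110),(180,90,255),(320,285,358,330),.012),))):
  for nm,lo,hi,roi,z in L:
    m,l,b=blobs(cam,lo,hi,roi,1); 
    if nm=='bar': m=cv2.morphologyEx(m,cv2.MORPH_CLOSE,np.ones((7,7)))
    n,l,st,ce=cv2.connectedComponentsWithStats(m); i=1+st[1:,4].argmax()
    p=(pix2plane(cam,pts(l,i),z)*1000-o)@R.T; r=cv2.minAreaRect(p.astype(np.float32)); print(nm,st[i],p.mean(0).round(1),p.min(0).round(1),p.max(0).round(1),np.round(r[1],1),round(r[2],1))
```

```text
bar [366 237  40  14 246] [-68.3  -0.5] [-78.1 -52.5] [-58.2  50.4] [103.   19.1] 89.4
whelk [373 206  15  25 262] [-3.  -3.5] [-34.1 -23.1] [31.9 16.5] [36.4 64.3] 74.3
scal [360 178  22  23 360] [83.1 -3.6] [ 52.5 -32.2] [112.7  24.7] [59.5 56.8] 8.2
urchin [408 197  22  21 320] [   0.3 -107.4] [ -26.  -134.2] [ 27.7 -81.3] [53.7 52.6] 1.4
bar [327 291  25  33 240] [-67.2  -0.2] [-76.5 -49. ] [-57.2  53.4] [102.5  18.9] 89.7
```

View pics/f2.png

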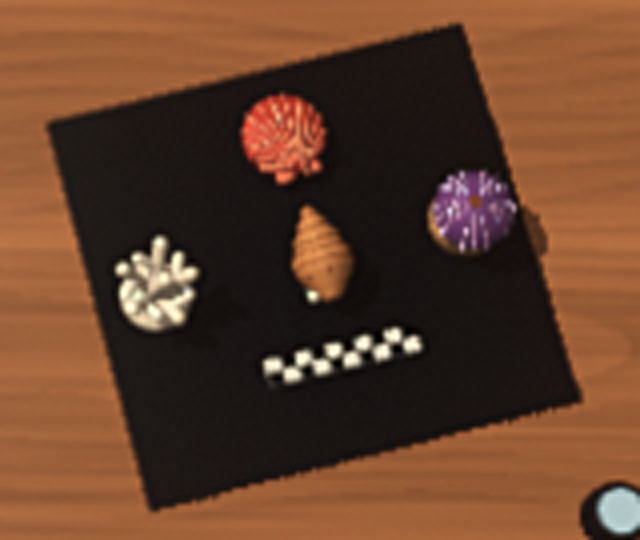

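The top crop shows everything set out square: bar at (343,355), whelk at (322,253), scallop at (284,138), urchin at (473,212). Gaps measure about 24–27 mm and the bar is within 0.6° of parallel. Handing in.

```bash
python3 -c "
from plant import *
print(close_job())"
```

```text
the job is handed in; nothing more can be done
None
```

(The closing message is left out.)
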